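# Pop the seasoning bin and bring out the red shaker

## Robot

A 6-joint arm with a two-finger parallel gripper is mounted at the origin on the work surface. World frame = base frame: x ahead of the robot, y to its left, z up, the work surface at z = 0. Lengths are in m, angles in rad, forces in N, time in s.
With the tool pointing down it reaches from about 0.375 to 0.925 m from the base axis. Payload 5.7 kg.
Tool frame: the origin (TCP) lies midway between the tips of the shut fingers; the grasp point (between the pads) lies robot.grip_depth behind it (robot.grip_depth is the distance from the TCP to the grasp point, in m); z points along the fingers, y is the line along which they close (so a half turn about z gives the same grasp; the last joint's range is limited). The gripper opens to 88 mm and grips with 3 to 60 N. Pads are 20 mm wide; open, the fingers measure 115 mm over their backs; the gripper's body (75 mm by 178 mm) begins 61 mm behind the grasp point.
Start: joints at [-1.221, 0.359, 1.51, -0, 1.272, -0.115], TCP at [0.269, -0.536, 0.223] pointing down, gripper open.
Joint ranges: [-2.97, 2.97], [-1.01, 2.36], [0.21, 2.38], [-0.96, 4.11], [0.2, 2.71], [-2.98, 2.98]. Speed limits (rad/s): [2.39, 2.39, 3.14, 3.14, 3.14, 3.14].

## Interface

Orientations are given as a rotation vector (axis times angle).
In Python, from station import get_state, viewer, order, robot gives the robot as it stands.
- The arm moves only by the tool move_arm, never from a script. Its argument "targets" is a list that holds one entry, the list of rows, each a list of 6 numbers: the shift along the world's x, y, z in m, then the turn, a rotation vector about the world's x, y, z in degrees. In form: [[[tx, ty, tz, rx, ry, rz], ...]]. A call has 1 to 10 rows; each row shifts and turns the commanded pose from where the row before left it; what a row does not reach is not made up. A row lasts 1/8 s, in which the tool goes at most 62.5 mm and 10.7 degrees, less where a joint would pass 70% of its speed; a pose out of reach is approached as far as the arm can. A call is refused whole if a number of a shift passes 0.0625 or a number of a turn 10.7, either way. A call with a gripper value outside its range is refused whole. "gripper" is the finger opening in m, from 0 to 0.0878, set as the call begins (left out, the last holds). The fingers move at their own pace and stop on an object; "force" is the grip in N (left out, the last holds). Time passes only in rows, so rows that do not move let the fingers close. It gives the time, the measured TCP pose, the force, the opening and the grip force at its end, in the units of the state.
- get_state(): the state, without advancing time (a new reading comes with each control period).
- viewer.read_camera(name): name is "scene" or "top"; returns a dict with "pixels" (480x640x3 uint8, red, green, blue), "depth" (480x640 float32, m along the optical axis (not along the pixel's ray), 0 where there is no reading), "fx", "fy", "cx", "cy" (pixels), "dist_coeffs" ([k1, k2, p1, p2, k3] as OpenCV has them; the pictures are not rectified), "R" (3x3) and "t" (3): a world point X has camera coordinates R X + t. Camera axes: x right, y down, z forward; pixel columns grow to the right and rows downward; lengths in m; the calibration is good to about 2 mm. A picture is of the moment at which its call begins.
- order.hand_in(): hands the job in; it is judged then, once.
The state is a dict: "clock": time; "qpos": joint angles; "joint_vel": joint speeds; "effort": joint torques, N m; "tcp_pos": TCP position; "ee_rot": TCP orientation; "contact_force": force on the tool from outside, world axes, zero at the start; "ft_torque": the same for the moment, N m; "opening": finger opening in m; "finger_force": force on a finger pad.
Only numpy, scipy, OpenCV 4.12 (cv2) and the standard library are available. Lean on these libraries where they do the work, as an engineer would, in place of code of your own. Each camera call takes 0.05 s, during which the arm holds its last target. There are 200 camera calls.

## Task

Press the front edge of the seasoning bin's touch-latch flap until the latch clicks, keep your fingers on it so that it comes up gently instead of flying open, then swing it up fully open. Lift the red-topped shaker out of the leaning well and stand it gently upright, wholly on the black rubber mat, then let go. Leave the flap open and everything else as it is.

Things in the scene. Friction and masses are not known exactly. Their poses are not given: they have to be found in the camera images.
- bin: Stainless seasoning bin, 290 mm wide, fixed. Origin on the counter straight below the flap's hinge; z up, x level from its front (robot's side) to its back, y along the hinge. Its base and back panel (205 mm high, 60 mm behind the origin) carry a well that leans 25 deg to the front, so its front lip is about 143 mm high.
- well: The bin's leaning well, fixed. Origin in the middle of the flap's hinge line, 215 mm above the counter; x runs up the slope (25 deg from level, away from the robot), y along the hinge, z square to the slope, out of the well (25 deg from vertical). In this frame, mm: walls 5 thick, outside x -155 to 0, y -145 to 145, rim at z -6, inner floor z -108; a small latch block in front reaches x -168.
- row (a point): Point on the well's inner floor under the middle place of the row of three, axes as the well's. The shakers stand square to the slope, leaning on the front wall, about 90 mm apart in y, and must be drawn out along z. In this frame, mm: white filler behind the row from x 32 on, 50 high; dividers at y -45 and 45, 30 high; front wall's inner face at x -23.
- flap_front (a point): Middle of the black strip to press, on the flap's upper face, 155 mm from the hinge line. Axes turn with the flap (shut: those of the well); z is the normal of the upper face. The flap is 290 mm wide (y), 170 mm long from the hinge, 6 mm thick, the hinge at half thickness; steel rim, clear middle; it overhangs the well's front wall by 15 mm.
- flap (a joint): Flap angle, rad: 0 shut and latched, -0.03 to -0.04 pressed to the stop (5 to 7 mm at the front), 1.75 fully open (stop). 6 to 9 N on the strip trip the latch after 3 to 5 mm; then it springs up, far too fast if let go. Eased up it stops by itself near 0.6 rad, front edge 95 mm up; the stiff hinge then stays anywhere; pushing its front edge up and back with 2 to 4 N swings it on.
- bolt (a joint): Hidden latch bolt, m. 0 = holding the flap, above 0.005 = clicked free (it stays free).
- shaker_red_mid (a point): Centre of the red-topped shaker, half-way up: steel cylinder 44 mm in diameter, 95 mm high with its red top, 0.15 kg; z along its axis to the top. At the start in the well, its top about 10 mm below the closed flap; which of the three places it has varies.
- shaker_yellow_mid (a point): Centre of the yellow-topped shaker, same size, in the same well; leave it there.
- shaker_green_mid (a point): Centre of the green-topped shaker, same size, in the same well; leave it there.
- mat: Black ribbed rubber mat, 100 x 100 mm, 4 mm thick, fixed on the counter; origin under its centre, axes along its edges.
- bowl: Steel bowl, 120 mm across, 50 mm high; origin under its centre.
- squeeze: Orange squeeze bottle, 56 mm across, 170 mm high; origin under its centre.
- plates: Stack of white plates, 204 mm across, 34 mm high; origin under its centre.
- glove_box: Blue carton 240 x 130 x 80 mm; origin under its centre.
- spoon: White-handled spoon lying on the counter; origin at its underside.
- skewer_pot: Steel pot 80 mm across, 130 mm high, with skewers up to 210 mm; origin under its centre.
There are look-alikes about, which are no part of the job. Several things have the shape of the mat; the one meant has the colours described above.

How it is judged:
On the way, in this order (a step that is already met when the one before it is completed fails the run):
1. the flap has been pressed until the latch bolt clicked free (value of joint bolt above 0.004 m), for 0.05 s.
2. the flap, eased up, has been swung fully open (value of joint flap above 1.5 rad), for 0.2 s.
3. red shaker drawn clear of the well (distance of shaker_red_mid from where it was at the start of the episode above 0.09 m and value of joint flap above 1.5 rad), for 0.05 s.
At the end, for the whole second after the job is handed in: The flap stands open beyond 1.5 rad; the red-topped shaker stands at rest and upright (within 0.1 rad) on the mat, its centre within 30 mm of the mat's centre along each of the mat's edges; the yellow- and green-topped shakers are within 30 mm of where they stood (value of joint flap above 1.5 rad and x of shaker_red_mid in the frame of mat between -0.03 and 0.03 m and y of shaker_red_mid in the frame of mat between -0.03 and 0.03 m and z of shaker_red_mid in the frame of mat between 0.046 and 0.057 m and angle between shaker_red_mid's own z axis and vertical below 0.1 rad and linear speed of shaker_red below 0.02 m/s and distance of each of shaker_yellow_mid, shaker_green_mid from where it was at the start of the episode below 0.03 m); the robot touches nothing.
It fails at once if the flap flies open (faster than 2.5 rad/s) (velocity of joint flap above 2.5 rad/s).
It fails at once if another shaker is disturbed by more than 30 mm (distance of any of shaker_yellow_mid, shaker_green_mid from where it was at the start of the episode above 0.03 m).
It fails at once if another thing on the counter is moved by more than 30 mm (distance of any of bowl, squeeze, plates, glove_box, spoon, skewer_pot from where it was at the start of the episode above 0.03 m).
It fails at once if the red-topped shaker is slammed down or thrown (faster than 1.2 m/s) (linear speed of shaker_red above 1.2 m/s).
It also fails if it takes over 66 s, if anything falls off the work surface, if the arm or the gripper's body presses on something with over 40 N, if the wrist force passes 120 N, or if a joint passes its speed limit or range.

## Working session

There is one attempt and no reset: what is moved stays moved. The work goes in short steps, Python scripts to look and compute and a tool call to move; the robot and the scene stay as the last step left them, time stands still between calls to the robot, and variables do not carry over. Pictures are saved under pics/ and viewed, at most 10 in all, crops included, and the job is handed in when it is done.

Besides the shell and the picture viewer there is one more tool, called after "Call:" in YAML: its name, and indented under it one key for each argument. move_arm: Moves the arm, as the interface text tells. Its arguments: {"type":"object","properties":{"targets":{"type":"array","items":{"type":"array","items":{"type":"array","items":{"type":"number"}}}},"gripper":{"type":"number"},"force":{"type":"number"}},"required":["targets"]}

```bash
mkdir -p pics; ls; cat > h.py <<'E'
import numpy as np, cv2
from station import get_state, viewer, order, robot
def cam(n,save=None):
    c=viewer.read_camera(n)
    if save: cv2.imwrite('pics/'+save,c['pixels'][:,:,::-1])
    np.savez('/tmp/%s.npz'%n,**c)
    return c
def K(c): return np.array([[c['fx'],0,c['cx']],[0,c['fy'],c['cy']],[0,0,1]])
def cloud(c):
    h,w=c['depth'].shape
    uv=np.stack(np.meshgrid(np.arange(w),np.arange(h)),-1).reshape(-1,1,2).astype(float)
    n=cv2.undistortPoints(uv,K(c),np.array(c['dist_coeffs'])).reshape(h,w,2)
    d=c['depth'][...,None]
    P=np.concatenate([n*d,d],-1)
    return (P-np.array(c['t']))@np.array(c['R'])
def plane(c,u,v,z):
    n=cv2.undistortPoints(np.array([[[u,v]]],float),K(c),np.array(c['dist_coeffs'])).ravel()
    R=np.array(c['R']);C=-R.T@np.array(c['t']);d=R.T@np.array([n[0],n[1],1])
    return C+d*(z-C[2])/d[2]
E
python3 - <<'E'
from h import *
a=cam('scene','s0.png');b=cam('top','t0.png')
for c in(a,b): R=np.array(c['R']);print(-R.T@np.array(c['t']),R[2],c['fx'],c['dist_coeffs'])
print(get_state(),robot.grip_depth)
E
```

```text
pics
[ 1.39769674 -0.4106506   1.39700628] [-0.56002109  0.2675219  -0.7840972 ] 615.8408795201842 [-0.2148596  0.         0.         0.         0.       ]
[3.80257796e-01 7.45835181e-04 1.64418686e+00] [ 8.19461152e-02  8.38014446e-04 -9.96636409e-01] 542.8971931562799 [0.04617356 0.         0.         0.         0.        ]
{'clock': 0.1, 'qpos': array([-1.22108353e+00,  3.59423820e-01,  1.51129529e+00,  2.31086169e-05,
        1.27250727e+00, -1.15121380e-01]), 'joint_vel': array([-1.22325452e-05, -1.98482458e-03, -1.49094534e-03,  2.08219405e-03,
        4.70959004e-04, -1.55710496e-03]), 'effort': array([-1.45264548e-03, -5.16361177e+01, -2.71408564e+01,  6.75621629e-02,
        2.76332488e-02, -3.74092906e-05]), 'tcp_pos': array([ 0.26874398, -0.53576706,  0.22191011]), 'ee_rot': array([-3.05554418e+00, -7.23219242e-01,  2.65733264e-04]), 'contact_force': array([ 0.05564284,  0.70375148, -0.234328  ]), 'ft_torque': array([ 0.00060803,  0.00487755, -0.01705926]), 'finger_force': 0.0, 'opening': 0.08797146168213081} 0.0187
```

View pics/s0.png

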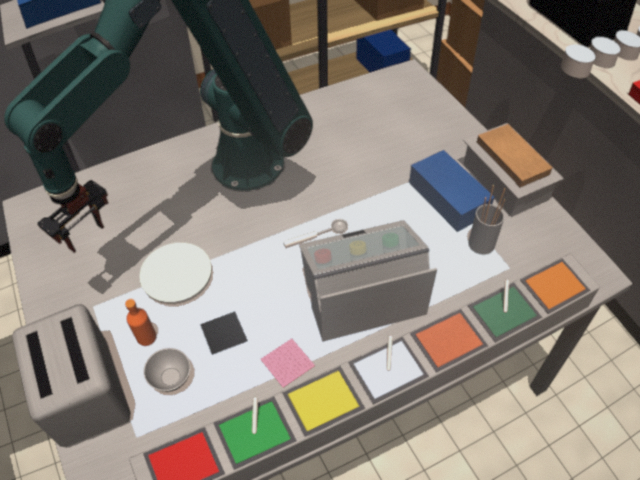

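View pics/t0.png

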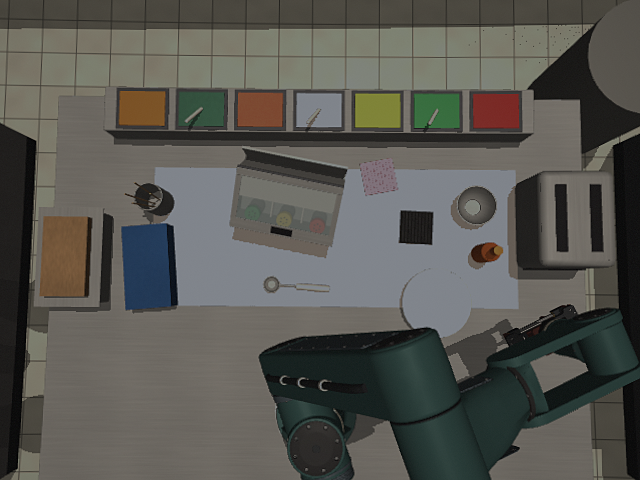

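The scene view looks back at the robot. The top view shows the mat at (416,227), the strip at (282,231), the red top at (317,224), yellow at (285,218) and green at (254,212). The bin is yawed by about 13°. Next I'll measure these.

```bash
python3 - <<'E'
from h import *
c=dict(np.load('/tmp/top.npz'));P=cloud(c);im=c['pixels'];hsv=cv2.cvtColor(im,cv2.COLOR_RGB2HSV)
def blob(m,box):
    u0,v0,u1,v1=box;mm=np.zeros_like(m);mm[v0:v1,u0:u1]=m[v0:v1,u0:u1]
    n,l,s,ct=cv2.connectedComponentsWithStats(mm.astype(np.uint8));i=1+np.argmax(s[1:,4]);return l==i,ct[i],s[i]
dark=hsv[...,2]<50
for nm,b in(('strip',(262,215,305,245)),('mat',(390,200,440,250))):
    m,ct,s=blob(dark,b);q=P[m];k=cv2.minAreaRect(np.argwhere(m)[:,::-1].astype(np.float32))
    print(nm,ct,s,k,np.nanmedian(q,0),[plane(c,*ct,z) for z in(.004,.152)])
    box=cv2.boxPoints(k); w=np.array([plane(c,*p,.004 if nm=='mat' else .152) for p in box]);print(w.round(4),np.linalg.norm(np.diff(w,axis=0),axis=1))
h=hsv[...,0]
# flap plane: pts in region, z hist
reg=np.zeros(h.shape,bool);reg[140:260,225:350]=1
Q=P[reg];Q=Q[(Q[:,2]>.12)&(Q[:,2]<.3)]
print(len(Q),np.histogram(Q[:,2],18,(.12,.3)))
for nm,(a0,a1),b in(('red',(0,8),(300,205,340,240)),('yel',(20,32),(265,200,305,240)),('grn',(45,85),(235,195,270,232))):
    m=(h>=a0)&(h<=a1)&(hsv[...,1]>70);m,ct,s=blob(m,b);print(nm,ct,s,np.median(P[m],0),plane(c,*ct,.16))
v=cv2.resize(im[135:265,215:445],None,fx=3.4,fy=3.4,interpolation=cv2.INTER_CUBIC);cv2.imwrite('pics/t0c.png',v[:,:,::-1])
for u in range(225,350,12): print(u,[tuple(np.round(P[vv,u],3)) for vv in range(150,260,12)])
E
```

```text
strip [280.96969697 231.07575758] [271 227  21  10 132] ((280.8846130371094, 231.07693481445312), (20.98442268371582, 6.079599380493164), 11.309932708740234) [0.52079747 0.09826742 0.1529266 ] [array([0.53466125, 0.10801672, 0.004     ]), array([0.52072887, 0.09833728, 0.152     ])]
[[0.5179 0.1286 0.152 ]
 [0.5345 0.1255 0.152 ]
 [0.5236 0.0686 0.152 ]
 [0.507  0.0717 0.152 ]] [0.01683783 0.05799104 0.01683085]
mat [415.76441838 227.23655914] [ 399  211   34   34 1023] ((415.7369079589844, 227.26185607910156), (32.15982437133789, 31.910137176513672), 2.862405300140381) [ 0.55001169 -0.3007171   0.00459024] [array([ 0.54996255, -0.30056441,  0.004     ]), array([ 0.53464948, -0.2733761 ,  0.152     ])]
[[ 0.5034 -0.2493  0.004 ]
 [ 0.6006 -0.2545  0.004 ]
 [ 0.5965 -0.3517  0.004 ]
 [ 0.4994 -0.3461  0.004 ]] [0.09733784 0.09733413 0.09722305]
8273 (array([ 165,  183,  458, 1080, 1067, 1071, 1089, 1036, 1125,  921,   78,
          0,    0,    0,    0,    0,    0,    0]), array([0.12, 0.13, 0.14, 0.15, 0.16, 0.17, 0.18, 0.19, 0.2 , 0.21, 0.22,
       0.23, 0.24, 0.25, 0.26, 0.27, 0.28, 0.29, 0.3 ]))
red [321.1 230. ] [319 228   5   5  10] [ 0.52396089 -0.01209466  0.16294251] [ 0.52392782 -0.01233087  0.16      ]Traceback (most recent call last):
  File "<stdin>", line 17, in <module>
  File "<stdin>", line 5, in blob
    return _wrapfunc(a, 'argmax', axis=axis, out=out, **kwds)
    return bound(*args, **kwds)
ValueError: attempt to get argmax of an empty sequence
```

```bash
python3 - <<'E'
from h import *
c=dict(np.load('/tmp/top.npz'));P=cloud(c);im=c['pixels']
Q=P[165:240,240:335].reshape(-1,3);Q=Q[(Q[:,2]>.15)&(Q[:,2]<.215)]
for k in range(4):
    A=np.c_[Q[:,:2],np.ones(len(Q))];w=np.linalg.lstsq(A,Q[:,2],rcond=None)[0];r=Q[:,2]-A@w;Q=Q[abs(r)<max(.004,2*r.std())]
print('slope',np.degrees(np.arctan(np.hypot(w[0],w[1]))),'yaw',np.degrees(np.arctan2(w[1],w[0])),len(Q),r.std())
# flap outline: all pixels close to plane
D=P[...,2]-(P[...,0]*w[0]+P[...,1]*w[1]+w[2]); m=(abs(D)<.006)&(P[...,2]>.135)&(P[...,2]<.24);m[:, :225]=0;m[:,355:]=0;m[:140]=0;m[262:]=0
m=cv2.morphologyEx(m.astype(np.uint8),cv2.MORPH_OPEN,np.ones((3,3)))
q=P[m>0]
for yaw in(np.arctan2(w[1],w[0]),np.radians(-10.8),np.radians(-13)):
    ex=np.array([np.cos(yaw),np.sin(yaw)]);ey=np.array([-ex[1],ex[0]])
    print(np.degrees(yaw),'x',np.percentile(q[:,:2]@ex,[.5,99.5]),'y',np.percentile(q[:,:2]@ey,[.5,99.5]),'strip',np.array([.5207,.0983])@ex,np.array([.5207,.0983])@ey, 'z',q[:,2].min(),q[:,2].max())
k=cv2.minAreaRect((q[:,:2]*1000).astype(np.float32));print(k)
v=cv2.resize(im[135:265,215:445],None,fx=3.4,fy=3.4,interpolation=cv2.INTER_CUBIC);cv2.imwrite('pics/t0c.png',v[:,:,::-1])
E
```

```text
slope 23.96209892699452 yaw -11.116015800985712 4837 0.0028643562995195075
-11.116015800985712 x [0.48058262 0.63793044] y [0.05531001 0.34066935] strip 0.491979176332665 0.19684478671032302 z 0.1427481737020767 0.22228852199253848
-10.8 x [0.48152867 0.63898148] y [0.05231888 0.33769799] strip 0.49305738823065154 0.19412828725141693 z 0.1427481737020767 0.22228852199253848
-13.0 x [0.47230437 0.63313517] y [0.07310305 0.35887786] strip 0.4852418040916701 0.21291259136523916 z 0.1427481737020767 0.22228852199253848
((587.35986328125, 86.97473907470703), (290.0734558105469, 160.82427978515625), 79.06741333007812)
```

View pics/t0c.png

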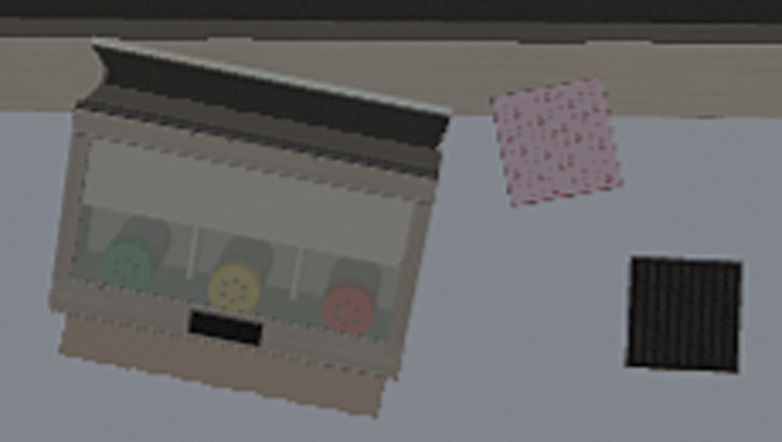

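The flap plane gives a slope of 24° and a yaw of −11°, and the outline is 290 mm wide, both as given. Red is in the −y place and the hinge centre is about (0.660, 0.071, 0.215). I'll move toward the strip with the fingers shut.

Call:
move_arm:
  targets:
    - [[0.02, 0.055, 0.02, 0, 0, -3.76], [0.02, 0.055, 0.02, 0, 0, -3.76], [0.02, 0.055, 0.02, 0, 0, -3.76], [0.02, 0.055, 0.02, 0, 0, -3.76], [0.024, 0.055, 0, 0, 0, -3.76], [0.024, 0.055, 0, 0, 0, -3.76], [0.024, 0.055, 0, 0, 0, -3.76], [0.024, 0.055, 0, 0, 0, -3.76], [0.024, 0.055, 0, 0, 0, -3.76], [0.024, 0.055, 0, 0, 0, -3.76]]
  gripper: 0

```text
clock: 1.35
tcp_pos: [0.4932, 0.0156, 0.3024]
ee_rot: [3.127, -0.303, -0.0]
contact_force: [0.4, -0.7, 0.6]
opening: 0.0003
finger_force: 0.0
```

Call:
move_arm:
  targets:
    - [[0.002, 0.0145, -0.02, -0.795, -4.09, 0], [0.002, 0.0145, -0.02, -0.795, -4.09, 0], [0.002, 0.0145, -0.02, -0.795, -4.09, 0], [0.002, 0.0145, -0.02, -0.795, -4.09, 0], [0.002, 0.0145, -0.016, -0.795, -4.09, 0], [0.002, 0.0145, -0.016, -0.795, -4.09, 0], [0, 0, 0, 0, 0, 0]]

```text
clock: 2.22
tcp_pos: [0.5018, 0.1012, 0.1883]
ee_rot: [3.014, -0.284, 0.66]
contact_force: [-0.4, -1.5, -0.0]
opening: -0.0
finger_force: 0.0
```

```bash
python3 - <<'E'
from h import *
from scipy.spatial.transform import Rotation as Ro
s=get_state();print(s['clock'],s['tcp_pos'],s['qpos'],s['contact_force']);print(Ro.from_rotvec(s['ee_rot']).as_matrix().T)
E
```

```text
2.225 [0.50177195 0.10118588 0.18831056] [ 0.17742551  0.11529995  2.06011557 -0.28081344  0.57938553  2.14192267] [-0.42042052 -1.4920446  -0.03539257]
[[ 0.89254426 -0.16943218  0.41792043]
 [-0.18762023 -0.98223851  0.00248025]
 [ 0.41007731 -0.08062406 -0.90848025]]
```

Call:
move_arm:
  targets:
    - [[0.004, -0.0007, -0.0077, 0, 0, 0], [0.004, -0.0007, -0.0077, 0, 0, 0], [0.004, -0.0007, -0.0077, 0, 0, 0], [0.004, -0.0007, -0.0077, 0, 0, 0], [0.0004, -0.0001, -0.0009, 0, 0, 0], [0.0004, -0.0001, -0.0009, 0, 0, 0], [0.0004, -0.0001, -0.0009, 0, 0, 0], [0.0004, -0.0001, -0.0009, 0, 0, 0], [0.0004, -0.0001, -0.0009, 0, 0, 0]]

```text
clock: 3.35
tcp_pos: [0.523, 0.0974, 0.1555]
ee_rot: [3.013, -0.289, 0.669]
contact_force: [-0.2, -0.8, -0.1]
opening: 0.0008
finger_force: 0.0
```

Call:
move_arm:
  targets:
    - [[0.0004, -0.0001, -0.0009, 0, 0, 0], [0.0004, -0.0001, -0.0009, 0, 0, 0], [0.0004, -0.0001, -0.0009, 0, 0, 0], [0.0004, -0.0001, -0.0009, 0, 0, 0]]

```text
clock: 3.85
tcp_pos: [0.5245, 0.0971, 0.1518]
ee_rot: [3.013, -0.289, 0.668]
contact_force: [-4.0, 0.4, 5.4]
opening: 0.0003
finger_force: 3.0
```

Call:
move_arm:
  targets:
    - [[0.0004, -0.0001, -0.0009, 0, 0, 0], [0.0004, -0.0001, -0.0009, 0, 0, 0], [0, 0, 0, 0, 0, 0]]

```text
clock: 4.22
tcp_pos: [0.5254, 0.0969, 0.15]
ee_rot: [3.013, -0.289, 0.668]
contact_force: [-1.5, 1.6, 3.6]
opening: 0.0006
finger_force: 2.0
```

Call:
move_arm:
  targets:
    - [[0.0004, -0.0001, -0.0009, 0, 0, 0], [0.0004, -0.0001, -0.0009, 0, 0, 0], [0, 0, 0, 0, 0, 0]]

```text
clock: 4.6
tcp_pos: [0.5262, 0.0967, 0.1482]
ee_rot: [3.013, -0.289, 0.669]
contact_force: [-3.2, 1.9, 5.1]
opening: -0.0001
finger_force: 3.1
```

Call:
move_arm:
  targets:
    - [[0.0004, -0.0001, -0.0009, 0, 0, 0], [0.0002, 0, -0.0005, 0, 0, 0], [0, 0, 0, 0, 0, 0]]

```text
clock: 4.97
tcp_pos: [0.5268, 0.0966, 0.1471]
ee_rot: [3.013, -0.289, 0.669]
contact_force: [-4.6, 1.5, 7.6]
opening: 0.0004
finger_force: 4.9
```

Call:
move_arm:
  targets:
    - [[-0.0036, 0.0007, 0.0085, 0, 0, 0], [-0.0031, 0.0006, 0.0088, 0, 0, 0], [-0.0026, 0.0005, 0.0089, 0, 0, 0], [0, 0, 0, 0, 0, 0]]

```text
clock: 5.48
tcp_pos: [0.5174, 0.0982, 0.1738]
ee_rot: [3.013, -0.289, 0.67]
contact_force: [-1.0, 0.2, 2.2]
opening: 0.0004
finger_force: 1.3
```

Call:
move_arm:
  targets:
    - [[-0.002, 0.0004, 0.009, 0, 0, 0], [-0.0015, 0.0003, 0.0092, 0, 0, 0], [-0.001, 0.0002, 0.0092, 0, 0, 0], [-0.0004, 0.0001, 0.0093, 0, 0, 0], [0, 0, 0.0093, 0, 0, 0], [0.0006, -0.0001, 0.0093, 0, 0, 0], [0.001, -0.0002, 0.0092, 0, 0, 0], [0.001, 0, 0.009, 0, 0, 0], [0.001, 0, 0.009, 0, 0, 0]]

```text
clock: 6.6
tcp_pos: [0.5162, 0.099, 0.256]
ee_rot: [3.013, -0.289, 0.668]
contact_force: [0.1, 0.3, 0.2]
opening: 0.0007
finger_force: 0.0
```

```bash
python3 - <<'E'
from h import *
a=cam('scene');b=cam('top')
for n,c in(('scene',a),('top',b)): 
    im=c['pixels']; im=im[140:380,200:520] if n=='scene' else im[120:300,200:440]
    cv2.imwrite('pics/%s1.png'%n,cv2.resize(im,None,fx=2.4,fy=2.4)[:,:,::-1])
v=np.hstack([cv2.resize(a['pixels'][150:370,230:450],(400,400)),cv2.resize(b['pixels'][120:280,210:370],(400,400))])
cv2.imwrite('pics/c1.png',v[:,:,::-1])
P=cloud(b);ex=np.array([.9816,-.1908]);ey=np.array([.1908,.9816]);o=np.array([.66,.0712])
X=(P[...,:2]-o)@ex;Y=(P[...,:2]-o)@ey
for y0 in(-.12,.0,.12):
  m=(abs(Y-y0)<.004)&(X<.01)&(X>-.2);i=np.argsort(X[m])[::6];print(y0,np.c_[X[m][i],P[...,2][m][i]].round(3).tolist())
s=get_state();print(s['qpos'],s['tcp_pos'],s['contact_force'])
E
```

```text
-0.12 [[-0.2, 0.003], [-0.192, 0.004], [-0.186, -0.001], [-0.178, 0.003], [-0.171, -0.001], [-0.166, 0.245], [-0.163, 0.245], [-0.16, 0.24], [-0.157, 0.244], [-0.155, 0.001], [-0.151, -0.007], [-0.147, 0.241], [-0.142, 0.24], [-0.136, 0.238], [-0.132, 0.244], [-0.126, 0.239], [-0.122, 0.236], [-0.117, 0.241], [-0.112, 0.236], [-0.107, 0.236], [-0.101, 0.231], [-0.095, 0.233], [-0.089, 0.23], [-0.084, 0.231], [-0.078, 0.227], [-0.073, 0.229], [-0.067, 0.228], [-0.062, 0.227], [-0.057, 0.23], [-0.05, 0.22], [-0.045, 0.223], [-0.04, 0.225], [-0.034, 0.218], [-0.028, 0.219], [-0.022, 0.218], [-0.017, 0.218], [-0.012, 0.219], [-0.007, 0.219], [-0.001, 0.218], [0.004, 0.224]]
0.0 [[-0.199, 0.466], [-0.195, 0.456], [-0.191, 0.433], [-0.188, 0.433], [-0.181, 0.385], [-0.176, 0.377], [-0.17, 0.362], [-0.166, 0.357], [-0.163, 0.361], [-0.157, 0.359], [-0.145, 0.287], [-0.139, 0.268], [-0.131, 0.241], [-0.126, 0.237], [-0.12, 0.237], [-0.115, 0.237], [-0.11, 0.235], [-0.104, 0.235], [-0.099, 0.235], [-0.094, 0.235], [-0.089, 0.235], [-0.084, 0.225], [-0.078, 0.228], [-0.073, 0.224], [-0.068, 0.
[... 226 characters left out ...]
[[-0.168, 0.241], [-0.164, 0.242], [-0.159, 0.245], [-0.154, 0.245], [-0.148, 0.236], [-0.143, 0.245], [-0.137, 0.234], [-0.131, 0.239], [-0.126, 0.237], [-0.12, 0.237], [-0.115, 0.236], [-0.11, 0.231], [-0.105, 0.236], [-0.1, 0.231], [-0.094, 0.235], [-0.089, 0.236], [-0.085, 0.234], [-0.079, 0.228], [-0.073, 0.227], [-0.068, 0.226], [-0.062, 0.224], [-0.056, 0.224], [-0.051, 0.22], [-0.045, 0.218], [-0.04, 0.223], [-0.034, 0.221], [-0.03, 0.223], [-0.025, 0.225], [-0.019, 0.222], [-0.013, 0.222], [-0.007, 0.222], [-0.002, 0.222], [0.003, 0.221]]
[ 0.16561525  0.03467347  1.94443213 -0.21622515  0.76014915  2.05462858] [0.51707547 0.09912795 0.25681442] [-0.21402115 -0.15626007  0.23228854]
```

View pics/c1.png

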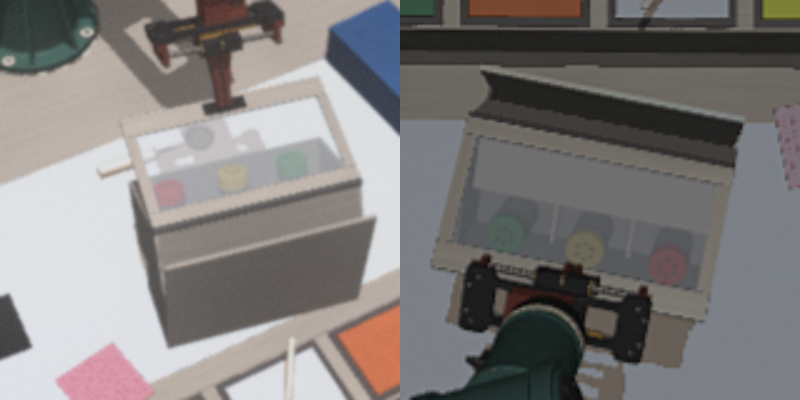

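The flap stands at about 0.6 rad, with its front edge at bin x −0.168 and z 0.243, and the fingers are just above it. I'll bring the fingers back and under the edge.

Call:
move_arm:
  targets:
    - [[0, 0, 0.016, 0, 0, 0], [-0.034, 0.0066, 0.004, 0, 0, 0], [-0.036, 0.007, 0, 0, 0, 0], [0, 0, -0.025, -0.7, -3.6, 0], [0, 0, -0.025, -0.7, -3.6, 0], [0, 0, -0.025, -0.7, -3.6, 0], [0, 0, 0, 0, 0, 0]]

```text
clock: 7.58
tcp_pos: [0.4446, 0.1098, 0.203]
ee_rot: [2.919, -0.28, 0.925]
contact_force: [-0.4, -0.1, -0.3]
opening: 0.0002
finger_force: 0.0
```

```bash
cat >> h.py <<'E'
from scipy.spatial.transform import Rotation as Ro
ex=np.array([.9816,-.1908]);ey=np.array([.1908,.9816]);o=np.array([.66,.0712])
def tool():
    s=get_state();d=s['tcp_pos'][:2]-o;R=Ro.from_rotvec(s['ee_rot']).as_matrix()
    print('t',s['clock'],'bin x,y,z',(d@ex).round(4),(d@ey).round(4),s['tcp_pos'][2].round(4),'tcp',s['tcp_pos'].round(4),'z',R[:,2].round(3),'y',R[:,1].round(3),'q',s['qpos'].round(2),'F',s['contact_force'].round(1))
E
python3 -c "from h import *; tool()"
```

```text
t 7.575 bin x,y,z -0.2188 -0.0032 0.203 tcp [0.4446 0.1098 0.203 ] z [ 0.564 -0.118 -0.817] y [-0.193 -0.981  0.008] q [ 0.34  0.01  2.25 -0.76  0.45  2.73] F [-0.4 -0.1 -0.3]
```

Call:
move_arm:
  targets:
    - [[0.019, -0.0036, 0, 0, 0, 0], [0.019, -0.0036, 0, 0, 0, 0], [0.018, -0.0034, 0, 0, 0, 0], [0.004, -0.0008, 0.015, 0, 0, 0], [0.004, -0.0008, 0.015, 0, 0, 0], [0.0064, -0.0012, 0.0135, 0, 0, 0], [0.0064, -0.0012, 0.0135, 0, 0, 0], [0.0083, -0.0016, 0.012, 0, 0, 0], [0.0083, -0.0016, 0.012, 0, 0, 0]]

```text
clock: 8.7
tcp_pos: [0.5413, 0.0932, 0.2883]
ee_rot: [2.921, -0.284, 0.933]
contact_force: [0.4, -0.6, -0.7]
opening: 0.0008
finger_force: 0.3
```

```bash
cat >> h.py <<'E'
def flap(ys=(-.12,.12)):
    b=cam('top');P=cloud(b);X=(P[...,:2]-o)@ex;Y=(P[...,:2]-o)@ey;Z=P[...,2]
    for y0 in ys:
        m=(abs(Y-y0)<.006)&(X<.03)&(X>-.2)&(Z>.225);i=np.argsort(X[m])[::max(1,m.sum()//12)];print(y0,np.c_[X[m][i],Z[m][i]].round(3).tolist())
    return b
E
python3 -c "from h import *; tool();flap()"
```

```text
t 8.7 bin x,y,z -0.1208 -0.0011 0.2883 tcp [0.5413 0.0932 0.2883] z [ 0.569 -0.114 -0.815] y [-0.193 -0.981  0.003] q [ 0.2  -0.01  2.   -0.4   0.61  2.24] F [ 0.4 -0.6 -0.7]
-0.12 [[-0.118, 0.34], [-0.112, 0.339], [-0.103, 0.33], [-0.095, 0.319], [-0.087, 0.313], [-0.077, 0.299], [-0.07, 0.299], [-0.059, 0.275], [-0.052, 0.275], [-0.042, 0.259], [-0.031, 0.251], [-0.023, 0.244], [-0.011, 0.233]]
0.12 [[-0.119, 0.342], [-0.112, 0.337], [-0.103, 0.327], [-0.095, 0.32], [-0.086, 0.307], [-0.077, 0.299], [-0.069, 0.292], [-0.059, 0.284], [-0.048, 0.266], [-0.038, 0.253], [-0.028, 0.245], [-0.018, 0.236], [-0.008, 0.23]]
```

Call:
move_arm:
  targets:
    - [[0.0105, -0.002, 0.0085, 0, 0, 0], [0.0105, -0.002, 0.0085, 0, 0, 0], [0.0105, -0.002, 0.007, 0, 0, 0], [0.0105, -0.002, 0.007, 0, 0, 0], [0.0105, -0.002, 0.0055, 0, 0, 0], [0.0105, -0.002, 0.0055, 0, 0, 0]]

```text
clock: 9.5
tcp_pos: [0.6042, 0.0804, 0.3286]
ee_rot: [2.919, -0.285, 0.933]
contact_force: [-0.2, 0.1, -0.8]
opening: 0.0005
finger_force: 0.5
```

```bash
python3 -c "from h import *; tool();flap()"
```

```text
t 9.5 bin x,y,z -0.0565 -0.0016 0.3286 tcp [0.6042 0.0804 0.3286] z [ 0.568 -0.117 -0.814] y [-0.195 -0.981  0.004] q [ 0.14  0.04  1.84 -0.31  0.7   2.09] F [-0.2  0.1 -0.8]
-0.12 [[-0.051, 0.378], [-0.05, 0.38], [-0.048, 0.378], [-0.046, 0.377], [-0.042, 0.363], [-0.035, 0.34], [-0.03, 0.323], [-0.025, 0.305], [-0.021, 0.292], [-0.016, 0.279], [-0.012, 0.264], [-0.005, 0.239], [-0.0, 0.229]]
0.12 [[-0.052, 0.378], [-0.05, 0.378], [-0.049, 0.379], [-0.046, 0.374], [-0.042, 0.363], [-0.036, 0.339], [-0.031, 0.322], [-0.026, 0.305], [-0.021, 0.292], [-0.016, 0.273], [-0.01, 0.252], [-0.005, 0.237], [-0.002, 0.235]]
```

The flap stands at about 1.71 rad. I'll retreat to above the red place with the tool tilted 25°, then check the shaker's position with a picture.

Call:
move_arm:
  targets:
    - [[-0.03, 0.0, -0.01, 0, 0, 0], [-0.025, -0.014, -0.015, 0.47, 2.4, 0], [-0.021, -0.018, -0.017, 0.47, 2.4, 0], [-0.021, -0.018, -0.017, 0.47, 2.4, 0], [-0.0195, -0.0174, -0.018, 0.47, 2.4, 0], [0, 0, 0, 0, 0, 0]]
  gripper: 0.062
  force: 15

```text
clock: 10.3
tcp_pos: [0.4861, 0.0122, 0.2506]
ee_rot: [3.002, -0.296, 0.682]
contact_force: [-0.3, 0.4, -0.6]
opening: 0.0569
finger_force: 0.0
```

```bash
python3 - <<'E'
from h import *
tool();b=flap();a=cam('scene')
t=np.load('/tmp/top.npz')
v=np.hstack([cv2.resize(a['pixels'][150:350,250:450],(400,400)),cv2.resize(b['pixels'][130:270,220:360],(400,400))])
cv2.imwrite('pics/c2.png',v[:,:,::-1])
def proj(c,X): return cv2.projectPoints(np.array([X],float),cv2.Rodrigues(np.array(c['R']))[0],np.array(c['t']),K(c),np.array(c['dist_coeffs']))[0].ravel().round(1)
for nm,y in(('red',-.09),('yel',0),('grn',.09)):
    bx,z=-.1105,.149;X=[*(o+bx*ex+y*ey),z];print(nm,X,proj(a,X),proj(b,X))
for nm,c in(('scene',a),('top',b)):
    hsv=cv2.cvtColor(c['pixels'],cv2.COLOR_RGB2HSV);P=cloud(c);bx=(P[...,:2]-o)@ex;by=(P[...,:2]-o)@ey
    reg=(abs(by)<.14)&(bx<0)&(bx>-.2)&(P[...,2]>.12)&(P[...,2]<.17)&(hsv[...,1]>90)
    for n2,y in(('red',-.09),('yel',0),('grn',.09)):
        m=reg&(abs(by-y)<.035)
        if m.sum()>5: 
            vs,us=np.nonzero(m);print(nm,n2,m.sum(),(us.mean().round(1),vs.mean().round(1)),'bin',np.median(bx[m]).round(4),np.median(by[m]).round(4),np.median(P[m][:,2]).round(4),'rng',np.percentile(by[m],[3,97]).round(3))
E
```

```text
t 10.3 bin x,y,z -0.1594 -0.0911 0.2506 tcp [0.4861 0.0122 0.2506] z [ 0.423 -0.089 -0.902] y [-0.197 -0.98   0.005] q [-0.07 -0.04  2.04 -0.09  0.7   1.75] F [-0.3  0.4 -0.6]
-0.12 [[-0.199, 0.35], [-0.196, 0.366], [-0.192, 0.371], [-0.188, 0.365], [-0.18, 0.346], [-0.176, 0.343], [-0.167, 0.34], [-0.153, 0.262], [-0.047, 0.377], [-0.043, 0.376], [-0.032, 0.333], [-0.021, 0.295], [-0.012, 0.268], [0.001, 0.226]]
0.12 [[-0.05, 0.38], [-0.049, 0.381], [-0.047, 0.378], [-0.047, 0.379], [-0.045, 0.377], [-0.041, 0.365], [-0.038, 0.356], [-0.033, 0.335], [-0.027, 0.316], [-0.024, 0.307], [-0.019, 0.29], [-0.015, 0.274], [-0.012, 0.264], [-0.007, 0.248], [-0.003, 0.236]]
red [np.float64(0.5343612000000001), np.float64(0.003939399999999996), 0.149] [320.7 251.5] [315.2 226.6]
yel [np.float64(0.5515332000000001), np.float64(0.0922834), 0.149] [354.3 243.6] [283.4 220.1]
grn [np.float64(0.5687052), np.float64(0.1806274), 0.149] [387.1 235.9] [251.6 213.7]
top red 214 (np.float64(316.7), np.float64(225.4)) bin -0.1068 -0.0932 0.1497 rng [-0.112 -0.074]
top yel 226 (np.float64(283.3), np.float64(219.5)) bin -0.1083 0.0008 0.1493 rng [-0.019  0.019]
top grn 199 (np.float64(252.2), np.float64(212.5)) bin -0.1072 0.0885 0.1494 rng [0.071 0.107]
```

View pics/c2.png

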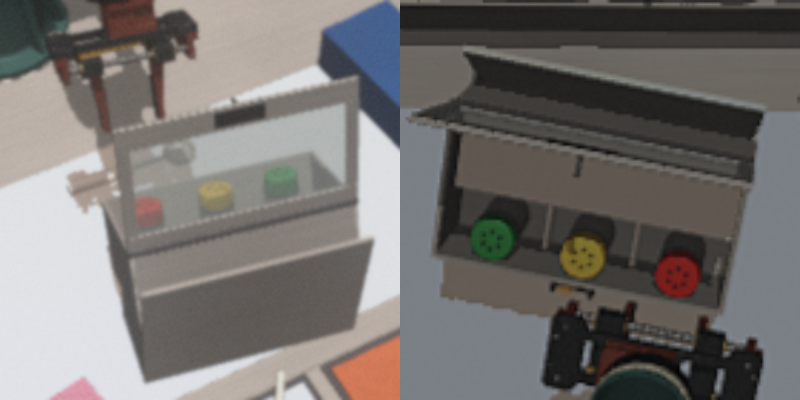

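Call:
move_arm:
  targets:
    - [[0.0063, -0.0015, -0.0127, 0, 0, 0], [0.0063, -0.0015, -0.0127, 0, 0, 0], [0.0063, -0.0015, -0.0127, 0, 0, 0], [0.0063, -0.0015, -0.0127, 0, 0, 0], [0.0063, -0.0015, -0.0127, 0, 0, 0], [0.0063, -0.0015, -0.0127, 0, 0, 0], [0.0063, -0.0015, -0.0127, 0, 0, 0], [0, 0, 0, 0, 0, 0], [0, 0, 0, 0, 0, 0]]
  gripper: 0.056

```text
clock: 11.52
tcp_pos: [0.5312, 0.0026, 0.1626]
ee_rot: [3.003, -0.293, 0.684]
contact_force: [0.0, -0.6, 0.6]
opening: 0.056
finger_force: 0.0
```

```bash
python3 - <<'E'
from h import *
tool();a=cam('scene');b=cam('top')
v=np.hstack([cv2.resize(a['pixels'][180:300,270:390],(400,400)),cv2.resize(b['pixels'][180:280,260:360],(400,400))])
cv2.imwrite('pics/c3.png',v[:,:,::-1])
E
```

```text
t 11.525 bin x,y,z -0.1134 -0.0919 0.1626 tcp [0.5312 0.0026 0.1626] z [ 0.425 -0.088 -0.901] y [-0.194 -0.981  0.005] q [-0.09  0.17  2.09 -0.12  0.44  1.77] F [ 0.  -0.6  0.6]
```

View pics/c3.png

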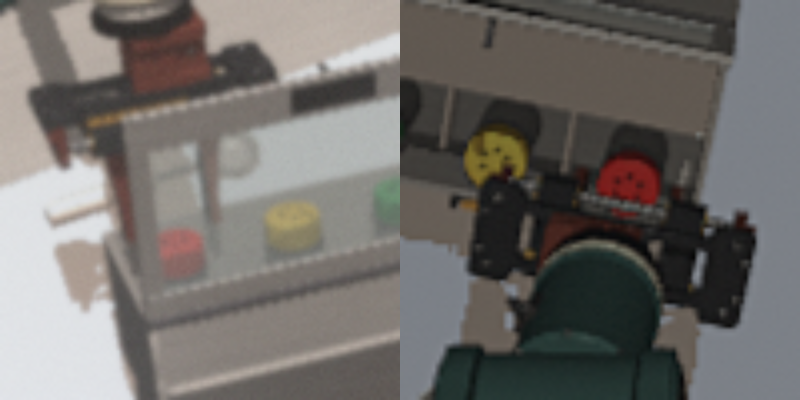

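Call:
move_arm:
  targets:
    - [[0.0046, -0.0011, -0.01, 0, 0, 0], [0.0046, -0.0011, -0.01, 0, 0, 0], [0.0046, -0.0011, -0.01, 0, 0, 0], [0.0046, -0.0011, -0.01, 0, 0, 0], [0.0046, -0.0011, -0.01, 0, 0, 0], [0, 0, 0, 0, 0, 0]]

```text
clock: 12.38
tcp_pos: [0.554, -0.0029, 0.1114]
ee_rot: [3.003, -0.293, 0.682]
contact_force: [-0.2, -0.2, 0.4]
opening: 0.0561
finger_force: 0.0
```

Call:
move_arm:
  targets:
    - [[0, 0, 0, 0, 0, 0], [0, 0, 0, 0, 0, 0], [0, 0, 0, 0, 0, 0], [0, 0, 0, 0, 0, 0]]
  gripper: 0.03
  force: 15

```text
clock: 12.88
tcp_pos: [0.5542, -0.0029, 0.1128]
ee_rot: [3.003, -0.293, 0.685]
contact_force: [-0.1, -0.3, -0.9]
opening: 0.0439
finger_force: 15.0
```

```bash
python3 -c "from h import *; tool()"
```

```text
t 12.875 bin x,y,z -0.0897 -0.0929 0.1128 tcp [ 0.5542 -0.0029  0.1128] z [ 0.425 -0.088 -0.901] y [-0.194 -0.981  0.005] q [-0.1   0.29  2.11 -0.16  0.3   1.81] F [-0.1 -0.3 -0.9]
```

Call:
move_arm:
  targets:
    - [[-0.0058, 0.0011, 0.0126, 0, 0, 0], [-0.0058, 0.0011, 0.0126, 0, 0, 0], [-0.0058, 0.0011, 0.0126, 0, 0, 0], [-0.0058, 0.0011, 0.0126, 0, 0, 0], [-0.0058, 0.0011, 0.0126, 0, 0, 0], [-0.0058, 0.0011, 0.0126, 0, 0, 0], [-0.0058, 0.0011, 0.0126, 0, 0, 0], [-0.0058, 0.0011, 0.0126, 0, 0, 0], [-0.0058, 0.0011, 0.0126, 0, 0, 0], [-0.0058, 0.0011, 0.0126, 0, 0, 0]]
  force: 20

```text
clock: 14.12
tcp_pos: [0.4957, 0.0082, 0.2393]
ee_rot: [3.003, -0.293, 0.684]
contact_force: [0.1, 0.3, -1.8]
opening: 0.0437
finger_force: 20.0
```

```bash
python3 - <<'E'
from h import *
tool();b=flap((.12,));a=cam('scene')
for c in (a,b):
    P=cloud(c);hsv=cv2.cvtColor(c['pixels'],cv2.COLOR_RGB2HSV);bx=(P[...,:2]-o)@ex;by=(P[...,:2]-o)@ey;Z=P[...,2]
    for n,(y,z0,z1,h0,h1) in dict(yel=(0,.12,.17,18,35),grn=(.09,.12,.17,40,90),red=(-.09,.2,.32,0,8)).items():
        m=(abs(by-y)<.04)&(bx<0)&(bx>-.25)&(Z>z0)&(Z<z1)&(hsv[...,1]>90)&(hsv[...,0]>=h0)&(hsv[...,0]<=h1)
        print(n,m.sum(),np.median(bx[m]).round(4),np.median(by[m]).round(4),np.median(Z[m]).round(4))
R=Ro.from_rotvec(get_state()['ee_rot'])
t=Ro.align_vectors([[0,0,-1]],[R.as_matrix()[:,2]])[0].as_rotvec(degrees=True);print('turn to vertical',t)
E
```

```text
t 14.125 bin x,y,z -0.1493 -0.0932 0.2393 tcp [0.4957 0.0082 0.2393] z [ 0.425 -0.088 -0.901] y [-0.194 -0.981  0.005] q [-0.08 -0.01  2.05 -0.09  0.66  1.74] F [ 0.1  0.3 -1.8]
0.12 [[-0.05, 0.377], [-0.048, 0.379], [-0.047, 0.381], [-0.045, 0.378], [-0.04, 0.365], [-0.034, 0.339], [-0.03, 0.326], [-0.024, 0.303], [-0.019, 0.287], [-0.014, 0.271], [-0.008, 0.249], [-0.003, 0.234]]
yel 0 nan nan nan
grn 0 nan nan nan
red 299 -0.1547 -0.0919 0.2775
yel 215 -0.1069 -0.0001 0.1491
grn 202 -0.107 0.089 0.1489
red 138 -0.1543 -0.0942 0.277
turn to vertical [ 5.24806011 25.31296897  0.        ]
  return _methods._mean(a, axis=axis, dtype=dtype,
  ret = ret.dtype.type(ret / rcount)
```

Call:
move_arm:
  targets:
    - [[0, -0.02, 0.012, 0.583, 2.81, 0], [0, -0.034, 0.012, 0.583, 2.81, 0], [0.006, -0.036, 0, 0.583, 2.81, 0], [0.008, -0.036, 0, 0.583, 2.81, 0], [0.008, -0.036, 0, 0.583, 2.81, 0], [0.008, -0.036, 0, 0.583, 2.81, 0], [0.008, -0.036, -0.02, 0.583, 2.81, 0], [0.008, -0.036, -0.03, 0.583, 2.81, 0], [0.008, -0.0385, -0.04, 0.583, 2.81, 0], [0, 0, 0, 0, 0, 0]]

```text
clock: 15.48
tcp_pos: [0.5491, -0.3019, 0.1672]
ee_rot: [-3.123, 0.308, 0.014]
contact_force: [-1.1, 1.3, -1.3]
opening: 0.0441
finger_force: 20.0
```

```bash
python3 - <<'E'
from h import *
tool();b=cam('top');a=cam('scene')
for c in (a,b):
    P=cloud(c);hsv=cv2.cvtColor(c['pixels'],cv2.COLOR_RGB2HSV);Z=P[...,2]
    m=(abs(P[...,0]-.55)<.06)&(abs(P[...,1]+.3)<.06)&(Z>.1)&(hsv[...,1]>110)&((hsv[...,0]<7)|(hsv[...,0]>174))&(Z<.24);print(m.sum(),np.median(P[m],0))
R=Ro.from_rotvec(get_state()['ee_rot'])
print('turn',Ro.align_vectors([[0,0,-1]],[R.as_matrix()[:,2]])[0].as_rotvec(degrees=True))
v=np.hstack([cv2.resize(a['pixels'][220:370,150:300],(400,400)),cv2.resize(b['pixels'][160:280,350:470],(400,400))])
cv2.imwrite('pics/c4.png',v[:,:,::-1])
E
```

```text
t 15.475 bin x,y,z -0.0377 -0.3874 0.1672 tcp [ 0.5491 -0.3019  0.1672] z [-0.009  0.004 -1.   ] y [-0.195 -0.981 -0.002] q [-0.61  0.45  1.51 -0.    1.19  1.16] F [-1.1  1.3 -1.3]
208 [ 0.55941229 -0.29921884  0.20992317]
13 [ 0.52681138 -0.30228501  0.20360701]
turn [-0.10486011 -0.212257    0.        ]
```

View pics/c4.png

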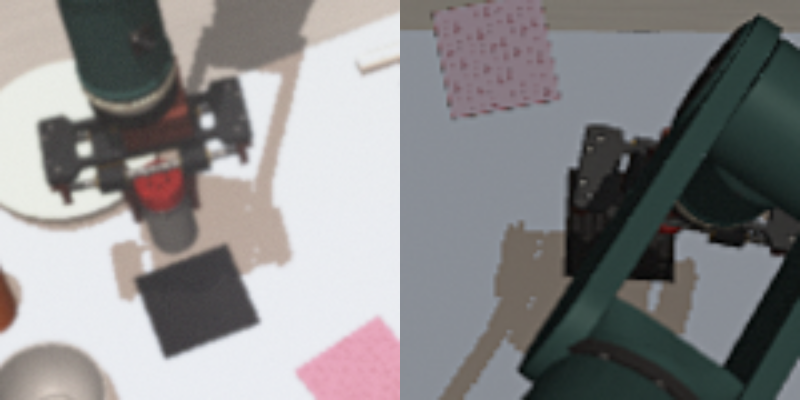

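Call:
move_arm:
  targets:
    - [[0, 0, -0.015, 0, 0, 0], [0, 0, -0.02, 0, 0, 0], [0, 0, -0.02, 0, 0, 0], [0, 0, -0.02, 0, 0, 0], [0, 0, -0.015, 0, 0, 0], [0, 0, -0.008, 0, 0, 0], [0, 0, -0.004, 0, 0, 0], [0, 0, 0, 0, 0, 0], [0, 0, 0, 0, 0, 0]]

```text
clock: 16.7
tcp_pos: [0.5506, -0.3007, 0.0711]
ee_rot: [3.126, -0.305, -0.002]
contact_force: [-0.1, -0.3, -1.6]
opening: 0.0437
finger_force: 20.0
```

```bash
python3 - <<'E'
from h import *
tool();a=cam('scene');P=cloud(a);hsv=cv2.cvtColor(a['pixels'],cv2.COLOR_RGB2HSV);Z=P[...,2]
w=(abs(P[...,0]-.55)<.07)&(abs(P[...,1]+.3)<.05)
# camera-side surface of the steel body: fit axis lean by slices
for z0 in (.015,.025,.035,.045):
    m=w&(abs(Z-z0)<.005)&(np.hypot(P[...,0]-.55,P[...,1]+.3)<.035);print(z0,m.sum(),np.median(P[m],0)[:2] if m.any() else '')
m=w&(Z>.085)&(Z<.13)&(hsv[...,1]>110)&((hsv[...,0]<7)|(hsv[...,0]>174));print(m.sum(),np.median(P[m],0),np.percentile(P[m][:,2],[5,95]))
cv2.imwrite('pics/c5.png',cv2.resize(a['pixels'][250:370,160:280],(600,600),interpolation=cv2.INTER_CUBIC)[:,:,::-1])
E
```

```text
t 16.7 bin x,y,z -0.0365 -0.3859 0.0711 tcp [ 0.5506 -0.3007  0.0711] z [-0.001 -0.    -1.   ] y [-0.193 -0.981  0.001] q [-0.61  0.56  1.6  -0.    0.99  1.16] F [-0.1 -0.3 -1.6]
0.015 13 [ 0.56587462 -0.28644914]
0.025 37 [ 0.56603708 -0.30023712]
0.035 29 [ 0.56905863 -0.2988746 ]
0.045 39 [ 0.56749328 -0.2980575 ]
180 [ 0.55945985 -0.29884214  0.11103326] [0.09887165 0.11621135]
```

View pics/c5.png

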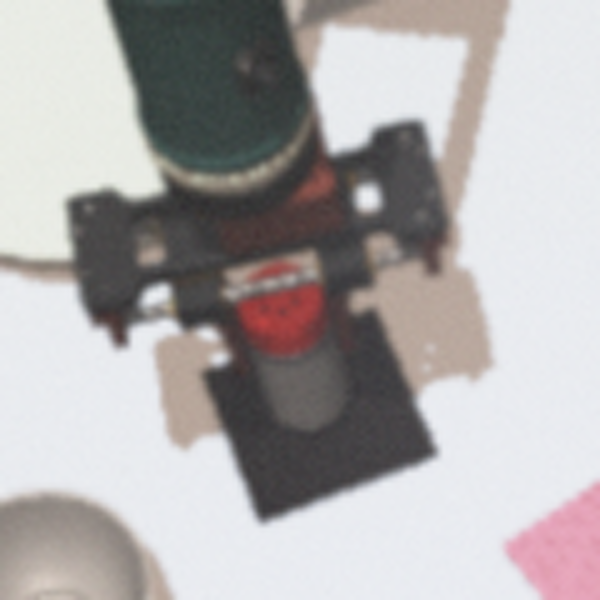

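The shaker is upright and over the mat (centre near pixel (310,400) of this crop). I'll lower it the last stretch slowly.

Call:
move_arm:
  targets:
    - [[0, 0, -0.004, 0, 0, 0], [0, 0, -0.004, 0, 0, 0], [0, 0, -0.002, 0, 0, 0], [0, 0, -0.001, 0, 0, 0], [0, 0, -0.001, 0, 0, 0], [0, 0, 0, 0, 0, 0]]

```text
clock: 17.5
tcp_pos: [0.5501, -0.3004, 0.0585]
ee_rot: [3.127, -0.305, -0.003]
contact_force: [0.4, 0.5, -0.6]
opening: 0.044
finger_force: 20.0
```

Call:
move_arm:
  targets:
    - [[0, 0, -0.001, 0, 0, 0], [0, 0, -0.001, 0, 0, 0], [0, 0, 0, 0, 0, 0]]

```text
clock: 17.88
tcp_pos: [0.5504, -0.3004, 0.0575]
ee_rot: [3.127, -0.305, -0.002]
contact_force: [-1.5, 1.4, 6.4]
opening: 0.0437
finger_force: 20.0
```

Call:
move_arm:
  targets:
    - [[0, 0, 0.0005, 0, 0, 0], [0, 0, 0, 0, 0, 0]]

```text
clock: 18.12
tcp_pos: [0.5504, -0.3004, 0.0575]
ee_rot: [3.127, -0.305, -0.003]
contact_force: [-2.1, 1.1, 5.6]
opening: 0.0437
finger_force: 20.0
```

Call:
move_arm:
  targets:
    - [[0, 0, 0, 0, 0, 0], [0, 0, 0, 0, 0, 0], [0, 0, 0, 0, 0, 0], [0, 0, 0, 0, 0, 0], [0, 0, 0.01, 0, 0, 0], [0, 0, 0.02, 0, 0, 0], [0, 0, 0.03, 0, 0, 0], [0, 0, 0.04, 0, 0, 0], [0, 0, 0.04, 0, 0, 0]]
  gripper: 0.075

```text
clock: 19.25
tcp_pos: [0.55, -0.3003, 0.1989]
ee_rot: [3.127, -0.305, -0.003]
contact_force: [1.0, 0.1, -0.9]
opening: 0.0749
finger_force: 0.0
```

Call:
move_arm:
  targets:
    - [[-0.04, -0.02, 0.03, 0, 0, 0], [-0.04, -0.02, 0.03, 0, 0, 0], [-0.04, -0.02, 0, 0, 0, 0], [-0.04, -0.02, 0, 0, 0, 0], [0, 0, 0, 0, 0, 0], [0, 0, 0, 0, 0, 0]]

```text
clock: 20.0
tcp_pos: [0.3906, -0.3803, 0.2576]
ee_rot: [3.126, -0.306, -0.001]
contact_force: [1.2, -0.0, 0.0]
opening: 0.0749
finger_force: 0.0
```

```bash
python3 - <<'E'
from h import *
tool();b=flap();a=cam('scene')
for c in(a,b):
    P=cloud(c);hsv=cv2.cvtColor(c['pixels'],cv2.COLOR_RGB2HSV);Z=P[...,2]
    m=(abs(P[...,0]-.55)<.06)&(abs(P[...,1]+.3)<.06)&(Z>.08)&(Z<.12)&(hsv[...,1]>110)&((hsv[...,0]<7)|(hsv[...,0]>174));print(m.sum(),np.median(P[m],0))
v=np.hstack([cv2.resize(a['pixels'][140:360,180:460],(400,314)),cv2.resize(b['pixels'][120:290,220:436],(400,314))])
cv2.imwrite('pics/c6.png',v[:,:,::-1])
E
```

```text
t 20.0 bin x,y,z -0.1783 -0.4946 0.2576 tcp [ 0.3906 -0.3803  0.2576] z [-0.001 -0.    -1.   ] y [-0.194 -0.981  0.   ] q [-0.9   0.25  1.58 -0.    1.31  0.87] F [ 1.2 -0.   0. ]
-0.12 [[-0.05, 0.378], [-0.048, 0.374], [-0.047, 0.382], [-0.045, 0.379], [-0.044, 0.379], [-0.041, 0.367], [-0.037, 0.353], [-0.032, 0.334], [-0.027, 0.317], [-0.023, 0.304], [-0.02, 0.295], [-0.017, 0.283], [-0.013, 0.269], [-0.007, 0.249], [-0.002, 0.232], [0.001, 0.227]]
0.12 [[-0.05, 0.377], [-0.049, 0.382], [-0.047, 0.378], [-0.046, 0.381], [-0.044, 0.38], [-0.043, 0.375], [-0.04, 0.364], [-0.034, 0.339], [-0.029, 0.322], [-0.026, 0.312], [-0.022, 0.299], [-0.017, 0.282], [-0.014, 0.27], [-0.008, 0.249], [-0.004, 0.241], [-0.002, 0.233]]
208 [ 0.55418753 -0.29705866  0.09810584]
202 [ 0.54660343 -0.30030749  0.09911028]
```

View pics/c6.png

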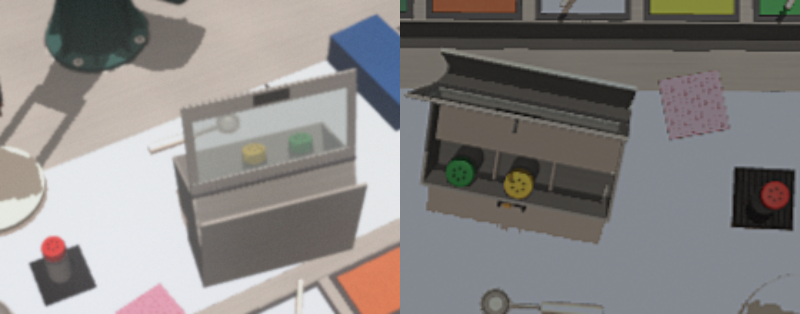

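The red shaker stands upright on the mat, with its top at about (0.55, −0.30, 0.099). The flap is open at about 1.71 rad, yellow and green are in place, and the arm is clear.

```bash
python3 -c "from h import *; print(order.hand_in())"
```

```text
the job is handed in; nothing more can be done
None
```

I handed the job in with the flap open at about 1.71 rad, the red shaker standing upright and let go near the centre of the black mat, and the yellow and green shakers still in their places; the hand-in gave no verdict.

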